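# Turn a tumbling mixer neck-up

## Robot

A 6-joint arm with a two-finger parallel gripper is mounted at the origin on a cart in front of the work surface, level with it; the furniture and walls round the work are solid. World frame = base frame: x ahead of the robot, y to its left, z up, the work surface at z = 0. Lengths are in m, angles in degrees, forces in N, time in s.
With the tool pointing down it reaches from about 0.375 to 0.825 m from the base axis. Payload 5.5 kg.
Tool frame: the origin (TCP) lies at the very end of the fingers, on their centre line; the grasp point (between the pads) lies 19 mm behind it (manip.hold_point_z is the distance from the TCP to the grasp point, in m); z points along the fingers, y is the direction in which the jaws open and shut (so a half turn about z gives the same grasp; the last joint's range is limited). The gripper opens to 85 mm and grips with 20 to 120 N. Pads are 22 mm wide; open, the fingers measure 114 mm over their backs; the gripper's body (76 mm by 85 mm) begins 54 mm behind the grasp point. The pads swing forward as they close: fully open they stand 13 mm farther back than shut.
Start: joints at [-68.182, 17.962, -2.699, 69.339, 0, 90], TCP at [0.223, -0.557, 0.231] pointing down, gripper open.
Joint ranges: [-152.73, 152.73], [-39.44, 99.34], [-58.76, 71.6], [-118.89, 123.64], [-81.53, 83.1], [-180, 180]. Speed limits (degrees/s): [136.94, 136.94, 172.46, 180, 180, 180].

## Interface

Orientations are given as [roll, pitch, yaw] about the fixed x, y, z axes, in that order (R = Rz(yaw) Ry(pitch) Rx(roll)).
In Python, from rig import read_state, vision, order, manip gives the robot as it stands. The module is installed in compiled form; this text tells all that it offers.
- The arm moves only by the shell command python3 -m pendant 'ROWS' [FORCE]. ROWS is JSON, a list of rows, each an object of numbers: "claw": the finger opening in cm, from 0 to 8.54; "tx", "ty", "tz": the shift along the world's x, y, z in cm; "wx", "wy", "wz": the turn, a rotation vector about the world's x, y, z in rad. A call has 1 to 5 rows; each row is the pose to reach, as a shift and turn from the pose commanded when the call began; what a row does not reach only later rows make up. A row lasts 1/8 s, in which the tool goes at most 62.5 mm and 10.7 degrees, less where a joint would pass 70% of its speed; a pose out of reach is approached as far as the arm can. A call with a gripper value outside its range is refused whole. The fingers move at their own pace and stop on an object; FORCE is the grip in N (left out, the last holds). Time passes only in rows, so rows that repeat a pose let the fingers close. It gives the time, the measured TCP pose, the force and the opening at its end, in the units of the state.
- read_state(): the state, without advancing time (a new reading comes with each control period).
- vision.grab_frame(name): name is "scene" or "top"; returns the picture (384x512x3 uint8, blue, green, red); there is no depth.
- vision.get_calibration(name): a dict with "fx", "fy", "cx", "cy" (pixels), "k1" (the pictures are not rectified: a ray, as slopes to the right and down, at radius r is drawn at 1 + k1 r^2 times it, then the intrinsics apply), "extrinsics" (4x4, takes a point from world to camera coordinates). Camera axes: x right, y up, looking along -z (the intrinsics and any distortion apply to the point x, -y, -z); pixel columns grow to the right and rows downward; lengths in m; the calibration is good to about 2 mm. A picture is of the moment at which its call begins. get_calibration takes no time and is no camera call.
- order.finish_job(): hands the job in, once; it reports no verdict.
The state is a dict: "time": time; "qpos": joint angles; "joint_vel": joint speeds; "joint_torque": joint torques, N m; "tcp_pos": TCP position; "orientation": TCP orientation; "ft_force": force on the tool from outside, world axes, zero at the start; "torque": the same for the moment, N m; "finger_gap": finger opening in m.
Only numpy, scipy, OpenCV 4.12 (cv2) and the standard library are available. Lean on these libraries where they do the work, as an engineer would, in place of code of your own. Each camera call takes 0.05 s, during which the arm holds its last target.

## Task

The drum of the hand-turned tumbling mixer has been left with its filling neck (the short, thick, capped stub on the drum, shorter than the spokes) pointing sideways or down. Push the wheel's spokes round gently with your fingertips, as many spokes as it takes and either way round, until the filling neck points straight up, and leave the wheel standing still like that. Only push: do not grip the wheel, do not shift or lift the mixer, and leave the two bottles and the pen where they are.

Things in the scene. Friction and masses are not known exactly. Their poses are not given: they have to be found in the camera images.
- mixer: Tumbling mixer: grey 4 kg stand, loose on four rubber feet. Origin under the centre of its base plate (170 x 180 mm, top at 22 mm), z up; its own -x is the front, where the wheel is, facing the robot at yaw 0. Behind the wheel, 12 to 48 mm behind the origin, a column 50 mm wide with a bearing of 26 mm radius round the axle (top at 194 mm).
- hub (a point): Centre of the wheel, on its level axle, 168 mm above the desk and 45 mm in front of the mixer's origin. Does not turn with the wheel; axes as those of the mixer, x along the axle (away from the front), z up.
- wheel (a joint): Angle of the wheel about its axle (rad, unlimited): 0 or a multiple of 2 pi when the filling neck points straight up; grows clockwise as seen from the front (neck goes from up towards the mixer's -y). Starts between 1.7 and 4.58. Stiff (0.18 N m, 2 to 3 N at a spoke); stays where it is left. Metal drum of 40 mm radius, 36 mm thick along the axle, with five spokes round it.
- spoke_ball (a point): Centre of the black end ball (radius 9 mm) of one of the five equal spokes, 130 mm from the axle (wheel reaches 139 mm); turns with the wheel. Spokes are straight round steel rods 10 mm thick, in one plane through the hub centre square to the axle, at 36 (this one), 108, 180, 252 and 324 degrees clockwise from the neck: the neck is midway between two spokes, opposite a spoke.
- neck_cap (a point): Centre of the outer face of the filling neck's black ribbed cap (34 mm diameter), 72 mm from the axle; the neck is a radial stub, much shorter and thicker than the spokes. A short black rib (8 x 24 mm) on the drum's front face lies on the neck's side of the hub and points the same way. The z axis of this point runs outward along the neck; it turns with the wheel.
- bottle_mid: Bystander: white bottle with blue screw cap, 50 mm diameter, 115 mm tall, behind and to the left of the mixer. Origin under its centre.
- bottle_small: Bystander: small cream bottle with red screw cap, 40 mm diameter, 85 mm tall, to the right of the mixer. Origin under its centre.
- pen: Bystander: pen, 145 x 11 x 9 mm, lying on the desk in front of the mixer. Origin under its centre.

How it is judged:
By the outcome, as a careful person would: the job done as asked, in the order asked, and still so for the second after the job is handed in, with the robot touching nothing.
It also fails if it takes over 58 s, if anything falls off the work surface, if the arm or the gripper's body presses on something with over 40 N, if the wrist force passes 120 N, or if a joint passes its speed limit or range.

## Working session

There is one attempt and no reset: what is moved stays moved. The work goes in short steps, Python scripts to look and compute and a shell command to move; the robot and the scene stay as the last step left them, time stands still between calls to the robot, and variables do not carry over. Pictures are saved under pics/ and viewed, and the job is handed in when it is done.

```bash
mkdir -p pics; cat > h.py <<'E'
import numpy as np, cv2
from rig import read_state, vision, order, manip
def ray(cal,u,v):
    x=(u-cal["cx"])/cal["fx"]; y=(v-cal["cy"])/cal["fy"]
    rd=np.hypot(x,y); r=rd
    for _ in range(30): r=rd/(1+cal["k1"]*r*r)
    s=r/rd if rd>0 else 1
    E=np.array(cal["extrinsics"]); R=E[:3,:3]; t=E[:3,3]
    d=R.T@np.array([x*s,-y*s,-1]); return -R.T@t, d/np.linalg.norm(d)
def proj(cal,p):
    E=np.array(cal["extrinsics"]); c=E[:3,:3]@np.array(p)+E[:3,3]
    x=c[0]/-c[2]; y=-c[1]/-c[2]; k=1+cal["k1"]*(x*x+y*y)
    return np.array([cal["fx"]*x*k+cal["cx"],cal["fy"]*y*k+cal["cy"]])
def onplane(cal,u,v,n,p0):
    o,d=ray(cal,u,v); n=np.array(n); return o+d*(n@(np.array(p0)-o))/(n@d)
def tri(c1,a,c2,b):
    o1,d1=ray(c1,*a); o2,d2=ray(c2,*b)
    s=np.linalg.lstsq(np.stack([d1,-d2],1),o2-o1,rcond=None)[0]
    p,q=o1+s[0]*d1,o2+s[1]*d2; return (p+q)/2,np.linalg.norm(p-q)
E
python3 - <<'E'
from h import *
for n in ("scene","top"):
    f=vision.grab_frame(n); cv2.imwrite(f"pics/{n}0_raw.png",f); cv2.imwrite(f"pics/{n}0.png",cv2.resize(f,(768,576),interpolation=cv2.INTER_CUBIC))
    c=vision.get_calibration(n); print(n,c["fx"],c["k1"],ray(c,256,192))
s=read_state(); print(s["time"],s["tcp_pos"],s["orientation"],s["finger_gap"],s["ft_force"])
E
```

```text
scene 403.68078526764276 0.03302347275545073 (array([0.03992983, 0.7730248 , 0.56096816]), array([ 0.50586481, -0.75352666, -0.41987899]))
top 413.9614582492561 -0.13326020946693728 (array([0.39286474, 0.10003967, 1.03183051]), array([ 0.13539826, -0.02801392, -0.99039514]))
0.1 [ 0.22281357 -0.55654981  0.2305247 ] [-1.79912708e+02 -4.05898768e-04  2.18190979e+01] 0.08562884790147417 [ 0.51436364  0.55918481 -0.45095317]
```

View pics/scene0.png

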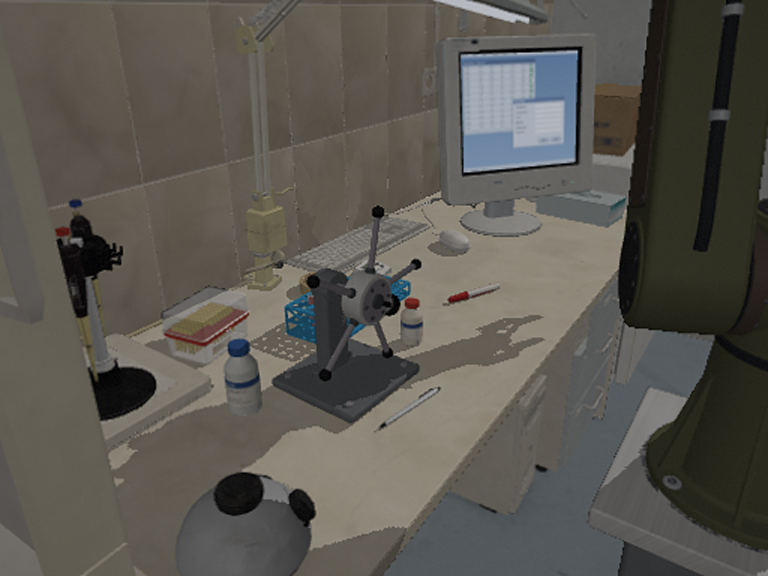

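View pics/top0.png

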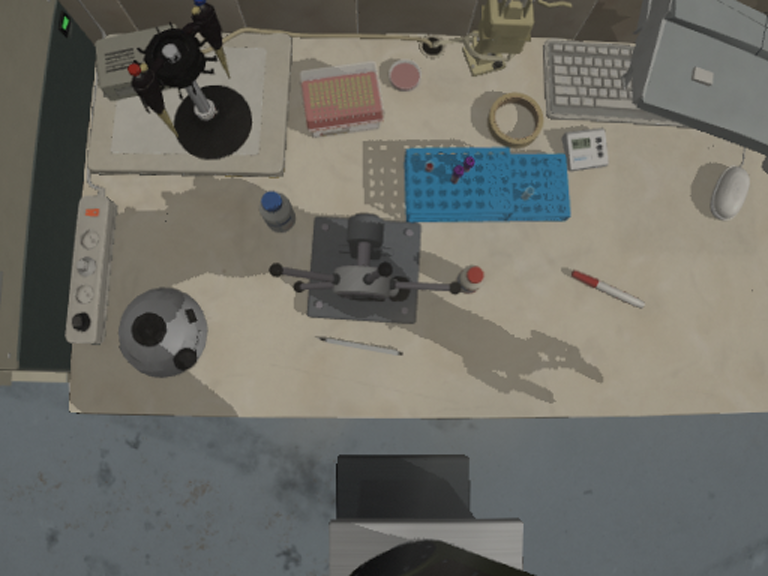

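```bash
python3 - <<'E'
import cv2
a=cv2.imread('pics/scene0_raw.png')[130:280,170:300]; cv2.imwrite('pics/sc1.png',cv2.resize(a,None,fx=4,fy=4,interpolation=cv2.INTER_CUBIC))
a=cv2.imread('pics/top0_raw.png')[130:250,170:335]; cv2.imwrite('pics/tc1.png',cv2.resize(a,None,fx=4,fy=4,interpolation=cv2.INTER_CUBIC))
E
```

```text
(no output)
```

View pics/sc1.png

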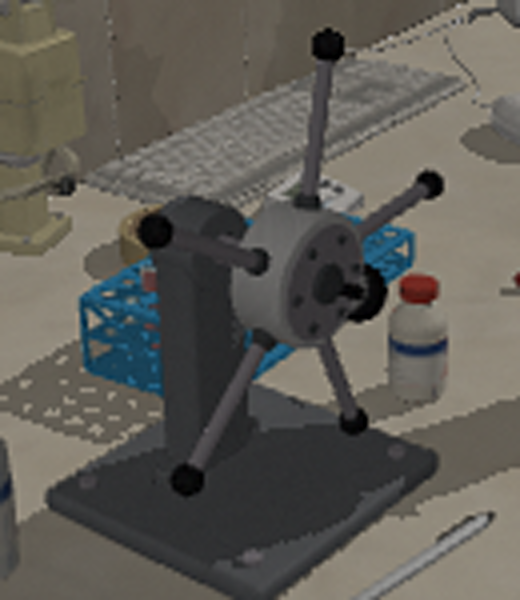

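View pics/tc1.png

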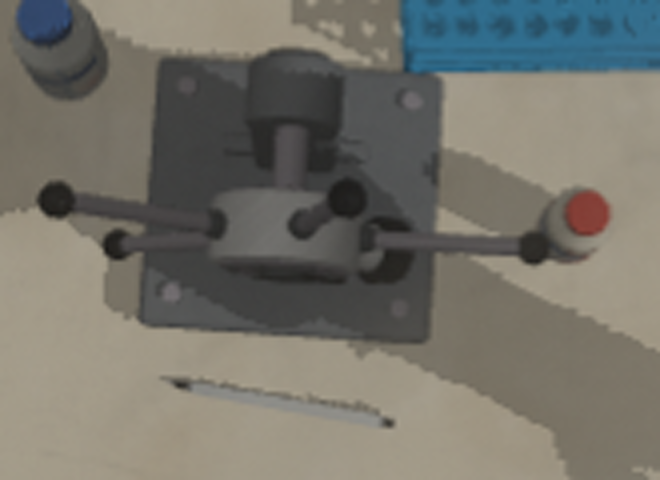

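```bash
cat > m.py <<'E'
from h import *
cs=vision.get_calibration("scene"); ct=vision.get_calibration("top")
f=lambda p:((p[0]+.5)/4-.5+170,(p[1]+.5)/4-.5+130)
S=dict(T=(328,45),UR=(430,184),LR=(353,420),LL=(187,480),UL=(155,231))
T=dict(T=(347,197),UR=(534,247),LL=(117,243),UL=(57,199))
P={}
for k in T:
    P[k],e=tri(cs,f(S[k]),ct,f(T[k])); print(k,P[k].round(4),round(e,4))
# base plate corners top at z=.022 (plate edges in top view)
C=[(160,57),(442,73),(428,342),(140,324)]
q=[onplane(ct,*f(c),[0,0,1],[0,0,.022]) for c in C]
for x in q: print('corner',x.round(4))
print('ctr',np.mean(q,0)); d=q[0]+q[3]-q[1]-q[2]; print('yaw',np.degrees(np.arctan2(-d[0],d[1])), [np.linalg.norm(q[i]-q[i-1]).round(4) for i in range(4)])
for nm,p in dict(small=(580,255),mid=(72,90)).items(): print(nm,onplane(ct,*f(p),[0,0,1],[0,0,0]).round(3))
print('caps',onplane(ct,*f((587,213)),[0,0,1],[0,0,.085]).round(3),onplane(ct,*f((45,17)),[0,0,1],[0,0,.115]).round(3))
for p in [(170,380),(392,423)]: print('pen',onplane(ct,*f(p),[0,0,1],[0,0,.005]).round(3))
E
python3 m.py
```

```text
T [0.5174 0.0783 0.2936] 0.0008
UR [ 0.5113 -0.0228  0.1781] 0.0006
LL [0.5255 0.2055 0.0811] 0.0008
UL [0.526  0.2186 0.2334] 0.0002
corner [0.6519 0.1879 0.022 ]
corner [0.6429 0.0113 0.022 ]
corner [0.4741 0.0208 0.022 ]
corner [0.4841 0.1972 0.022 ]
ctr [0.56323606 0.10429175 0.022     ]
yaw -3.0813111831183333 [np.float64(0.168), np.float64(0.1769), np.float64(0.1691), np.float64(0.1767)]
small [ 0.531 -0.077  0.   ]
mid [0.636 0.246 0.   ]
caps [ 0.545 -0.067  0.085] [0.651 0.246 0.115]
pen [0.451 0.18  0.005]
pen [0.425 0.042 0.005]
```

```bash
python3 -m pendant '[{"claw":0,"tx":2.4,"ty":5,"tz":1.4,"wz":0.095},{"claw":0,"tx":4.9,"ty":10,"tz":2.8,"wz":0.19},{"claw":0,"tx":7.3,"ty":15,"tz":4.2,"wz":0.285},{"claw":0,"tx":9.7,"ty":20,"tz":5.7,"wz":0.38},{"claw":0,"tx":12.2,"ty":25,"tz":7.1,"wz":0.475}]' 20; python3 -m pendant '[{"claw":0,"tx":2.4,"ty":5,"tz":1.4,"wz":0.095},{"claw":0,"tx":4.9,"ty":10,"tz":2.8,"wz":0.19},{"claw":0,"tx":7.3,"ty":15,"tz":4.2,"wz":0.285},{"claw":0,"tx":9.7,"ty":20,"tz":5.7,"wz":0.38},{"claw":0,"tx":12.2,"ty":25,"tz":7.1,"wz":0.475}]'
```

```text
invalid input at $[0]: expected keys claw, tx, ty, tz, wx, wy, wz
invalid input at $[0]: expected keys claw, tx, ty, tz, wx, wy, wz
```

All keys are required.

```bash
python3 -m pendant '[{"claw":0,"tx":2.4,"ty":5,"tz":1.4,"wx":0,"wy":0,"wz":0.095},{"claw":0,"tx":4.9,"ty":10,"tz":2.8,"wx":0,"wy":0,"wz":0.19},{"claw":0,"tx":7.3,"ty":15,"tz":4.2,"wx":0,"wy":0,"wz":0.285},{"claw":0,"tx":9.7,"ty":20,"tz":5.7,"wx":0,"wy":0,"wz":0.38},{"claw":0,"tx":12.2,"ty":25,"tz":7.1,"wx":0,"wy":0,"wz":0.475}]' 20; python3 -m pendant '[{"claw":0,"tx":2.4,"ty":5,"tz":1.4,"wx":0,"wy":0,"wz":0.095},{"claw":0,"tx":4.9,"ty":10,"tz":2.8,"wx":0,"wy":0,"wz":0.19},{"claw":0,"tx":7.3,"ty":15,"tz":4.2,"wx":0,"wy":0,"wz":0.285},{"claw":0,"tx":9.7,"ty":20,"tz":5.7,"wx":0,"wy":0,"wz":0.38},{"claw":0,"tx":12.2,"ty":25,"tz":7.1,"wx":0,"wy":0,"wz":0.475}]'
```

```text
time: 0.72
tcp_pos: [0.3453, -0.3053, 0.3026]
orientation: [-180.0, -0.0, 49.2]
ft_force: [1.2, -0.5, 0.8]
finger_gap: -0.0001
time: 1.35
tcp_pos: [0.4673, -0.0553, 0.3736]
orientation: [-180.0, 0.0, 76.4]
ft_force: [1.9, -0.4, 0.6]
finger_gap: 0.0
```

```bash
python3 -m pendant '[{"claw":0,"tx":2.4,"ty":4.5,"tz":1.4,"wx":0,"wy":0,"wz":0.1},{"claw":0,"tx":4.8,"ty":9.2,"tz":2,"wx":0,"wy":0,"wz":0.185},{"claw":0,"tx":4.8,"ty":9.2,"tz":-3,"wx":0,"wy":0,"wz":0.185},{"claw":0,"tx":4.8,"ty":9.2,"tz":-7,"wx":0,"wy":0,"wz":0.185},{"claw":0,"tx":4.8,"ty":9.2,"tz":-10.8,"wx":0,"wy":0,"wz":0.185}]'
python3 - <<'E'
from h import *
f=vision.grab_frame("scene")[100:270,150:330]; cv2.imwrite("pics/s2.png",cv2.resize(f,None,fx=3,fy=3,interpolation=cv2.INTER_CUBIC))
E
```

```text
time: 1.98
tcp_pos: [0.5145, 0.0353, 0.2635]
orientation: [-179.9, 0.0, 86.9]
ft_force: [0.9, 0.2, 0.1]
finger_gap: 0.0003
```

View pics/s2.png

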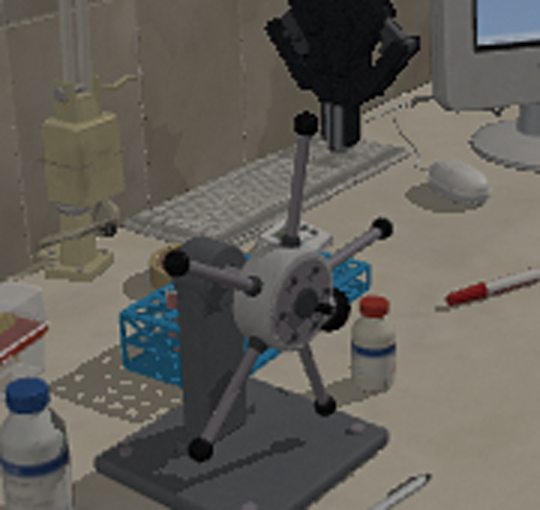

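```bash
python3 -m pendant '[{"claw":0,"tx":0.1,"ty":1.5,"tz":0,"wx":0,"wy":0,"wz":0},{"claw":0,"tx":0.1,"ty":2.5,"tz":0,"wx":0,"wy":0,"wz":0},{"claw":0,"tx":0.2,"ty":3.5,"tz":0,"wx":0,"wy":0,"wz":0},{"claw":0,"tx":0.2,"ty":4.5,"tz":0,"wx":0,"wy":0,"wz":0},{"claw":0,"tx":0.25,"ty":5.5,"tz":0,"wx":0,"wy":0,"wz":0}]'
python3 -m pendant '[{"claw":0,"tx":0.05,"ty":0.9,"tz":0,"wx":0,"wy":0,"wz":0},{"claw":0,"tx":0.1,"ty":1.8,"tz":0,"wx":0,"wy":0,"wz":0},{"claw":0,"tx":0.15,"ty":2.7,"tz":0,"wx":0,"wy":0,"wz":0},{"claw":0,"tx":0.2,"ty":3.5,"tz":0,"wx":0,"wy":0,"wz":0},{"claw":0,"tx":0.25,"ty":4.3,"tz":-0.35,"wx":0,"wy":0,"wz":0}]'
python3 - <<'E'
from h import *
f=vision.grab_frame("scene")[100:270,150:330]; cv2.imwrite("pics/s3.png",cv2.resize(f,None,fx=3,fy=3,interpolation=cv2.INTER_CUBIC))
E
```

```text
time: 2.65
tcp_pos: [0.5179, 0.0907, 0.2659]
orientation: [179.9, -0.0, 86.9]
ft_force: [1.0, -1.3, 1.7]
finger_gap: -0.0001
time: 3.28
tcp_pos: [0.5199, 0.1336, 0.2618]
orientation: [-180.0, -0.0, 86.9]
ft_force: [-1.1, -1.9, 2.7]
finger_gap: -0.0001
```

View pics/s3.png

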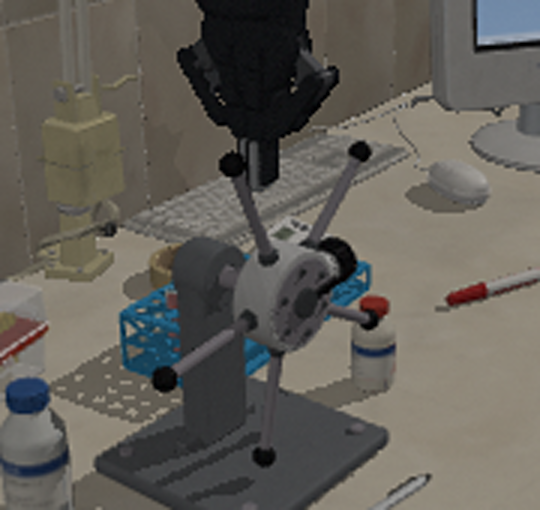

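```bash
python3 -m pendant '[{"claw":0,"tx":0.05,"ty":0.8,"tz":-0.5,"wx":0,"wy":0,"wz":0},{"claw":0,"tx":0.1,"ty":1.5,"tz":-1.0,"wx":0,"wy":0,"wz":0},{"claw":0,"tx":0.1,"ty":2.2,"tz":-1.5,"wx":0,"wy":0,"wz":0},{"claw":0,"tx":0.15,"ty":2.9,"tz":-2.1,"wx":0,"wy":0,"wz":0},{"claw":0,"tx":0.15,"ty":3.5,"tz":-2.7,"wx":0,"wy":0,"wz":0}]'
python3 -m pendant '[{"claw":0,"tx":0.05,"ty":0.55,"tz":-0.7,"wx":0,"wy":0,"wz":0},{"claw":0,"tx":0.05,"ty":1.1,"tz":-1.4,"wx":0,"wy":0,"wz":0},{"claw":0,"tx":0.05,"ty":1.1,"tz":-1.4,"wx":0,"wy":0,"wz":0}]'
python3 - <<'E'
from h import *
f=vision.grab_frame("scene")[100:270,150:330]; cv2.imwrite("pics/s4.png",cv2.resize(f,None,fx=3,fy=3,interpolation=cv2.INTER_CUBIC))
E
```

```text
time: 3.95
tcp_pos: [0.5217, 0.1685, 0.2344]
orientation: [180.0, -0.0, 86.9]
ft_force: [2.2, 0.2, 2.9]
finger_gap: 0.0001
time: 4.32
tcp_pos: [0.5212, 0.1792, 0.2198]
orientation: [-179.9, 0.0, 86.9]
ft_force: [0.2, -0.2, 0.9]
finger_gap: 0.0002
```

View pics/s4.png

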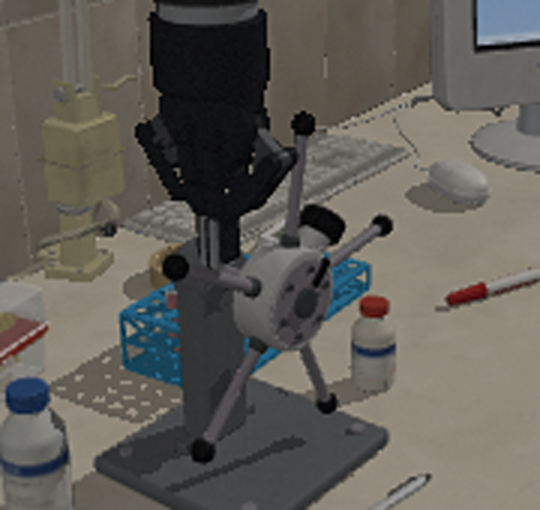

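```bash
python3 -m pendant '[{"claw":0,"tx":0,"ty":0,"tz":5,"wx":0,"wy":0,"wz":0},{"claw":0,"tx":0,"ty":0,"tz":10,"wx":0,"wy":0,"wz":0},{"claw":0,"tx":0,"ty":-1,"tz":14,"wx":0,"wy":0,"wz":0},{"claw":0,"tx":-0.3,"ty":-6,"tz":14,"wx":0,"wy":0,"wz":0},{"claw":0,"tx":-0.6,"ty":-11,"tz":14,"wx":0,"wy":0,"wz":0}]'
python3 -m pendant '[{"claw":0,"tx":-0.1,"ty":-3.4,"tz":0,"wx":0,"wy":0,"wz":0},{"claw":0,"tx":-0.1,"ty":-3.4,"tz":-5,"wx":0,"wy":0,"wz":0},{"claw":0,"tx":-0.1,"ty":-3.4,"tz":-9.6,"wx":0,"wy":0,"wz":0},{"claw":0,"tx":-0.1,"ty":-3.4,"tz":-9.6,"wx":0,"wy":0,"wz":0}]'
```

```text
time: 5.0
tcp_pos: [0.5158, 0.0681, 0.3612]
orientation: [180.0, -0.0, 86.9]
ft_force: [1.2, -0.2, -0.0]
finger_gap: -0.0002
time: 5.5
tcp_pos: [0.5119, 0.0345, 0.2616]
orientation: [-179.6, 0.0, 86.8]
ft_force: [0.8, 0.8, -0.0]
finger_gap: 0.0
```

```bash
python3 -m pendant '[{"claw":0,"tx":0.1,"ty":1.5,"tz":0.1,"wx":0,"wy":0,"wz":0},{"claw":0,"tx":0.2,"ty":2.5,"tz":0.2,"wx":0,"wy":0,"wz":0},{"claw":0,"tx":0.3,"ty":3.5,"tz":0.2,"wx":0,"wy":0,"wz":0},{"claw":0,"tx":0.4,"ty":4.5,"tz":0.2,"wx":0,"wy":0,"wz":0},{"claw":0,"tx":0.5,"ty":5.5,"tz":0.2,"wx":0,"wy":0,"wz":0}]'
python3 -m pendant '[{"claw":0,"tx":0.05,"ty":0.9,"tz":0,"wx":0,"wy":0,"wz":0},{"claw":0,"tx":0.1,"ty":1.8,"tz":0,"wx":0,"wy":0,"wz":0},{"claw":0,"tx":0.15,"ty":2.7,"tz":0,"wx":0,"wy":0,"wz":0},{"claw":0,"tx":0.2,"ty":3.5,"tz":0,"wx":0,"wy":0,"wz":0},{"claw":0,"tx":0.2,"ty":3.5,"tz":0,"wx":0,"wy":0,"wz":0}]'
python3 - <<'E'
from h import *
for n in("scene","top"):
    f=vision.grab_frame(n); cv2.imwrite(f"pics/{n}5_raw.png",f)
f=cv2.imread("pics/scene5_raw.png")[130:280,170:300]; cv2.imwrite("pics/s5.png",cv2.resize(f,None,fx=4,fy=4,interpolation=cv2.INTER_CUBIC))
E
```

```text
time: 6.12
tcp_pos: [0.5202, 0.0908, 0.2671]
orientation: [180.0, 0.0, 86.9]
ft_force: [-0.1, -1.4, 1.2]
finger_gap: -0.0001
time: 6.75
tcp_pos: [0.5219, 0.1259, 0.2667]
orientation: [-180.0, -0.0, 86.9]
ft_force: [0.8, 0.5, -0.1]
finger_gap: 0.0002
```

View pics/s5.png

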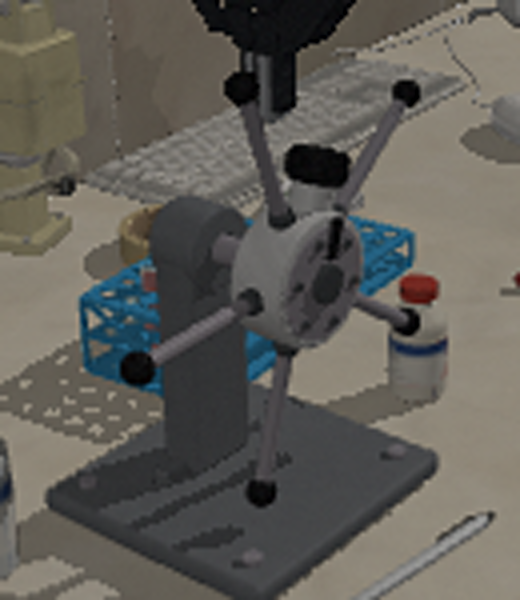

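```bash
cat > ang.py <<'E'
from h import *
cs=vision.get_calibration("scene"); ct=vision.get_calibration("top")
f=lambda p,o=(170,130):((p[0]+.5)/4-.5+o[0],(p[1]+.5)/4-.5+o[1])
yaw=np.radians(-3.08); X=np.array([np.cos(yaw),np.sin(yaw),0]); Y=np.array([-np.sin(yaw),np.cos(yaw),0])
hub=np.array([.5183,.1067,.168])
def angs(B,cal=cs,hub=hub):
    P=np.array([onplane(cal,*f(b),X,hub)-hub for b in B]); l=P@Y; z=P[:,2]
    A=np.c_[2*l,2*z,np.ones(len(B))]
    s=np.linalg.lstsq(A,l*l+z*z,rcond=None)[0] if len(B)>2 else [0,0]
    a=np.degrees(np.arctan2(-(l-s[0]),z-s[1]))
    print('center off',np.round(s[:2],4),'r',np.hypot(l-s[0],z-s[1]).round(4),'ang',a.round(1))
    w=(a-36+36)%72-36; print('wheel mod72',w.round(1),w.mean())
if __name__=="__main__":
    angs([(328,45),(430,184),(353,420),(187,480),(155,231)])
    angs([(242,88),(405,93),(408,320),(261,492),(138,369)])
E
python3 ang.py
```

```text
center off [ 0.001  -0.0006] r [0.1297 0.1317 0.1299 0.1308 0.1312] ang [  13.    85.5  157.1 -130.5  -59.3]
wheel mod72 [-23.  -22.5 -22.9 -22.5 -23.3] -22.83375879860464
center off [ 0.0008 -0.0017] r [0.1307 0.1297 0.1315 0.1296 0.1309] ang [ -19.5   52.5  124.1 -162.6  -90.7]
wheel mod72 [16.5 16.5 16.1 17.4 17.3] 16.769903446873116
```

```bash
python3 -m pendant '[{"claw":0,"tx":0,"ty":0.6,"tz":-0.4,"wx":0,"wy":0,"wz":0},{"claw":0,"tx":0,"ty":1.2,"tz":-0.7,"wx":0,"wy":0,"wz":0},{"claw":0,"tx":0,"ty":1.8,"tz":-1.0,"wx":0,"wy":0,"wz":0},{"claw":0,"tx":0,"ty":2.15,"tz":-1.3,"wx":0,"wy":0,"wz":0},{"claw":0,"tx":0,"ty":2.15,"tz":-1.3,"wx":0,"wy":0,"wz":0}]'
python3 - <<'E'
from h import *
f=vision.grab_frame("scene"); cv2.imwrite("pics/scene6_raw.png",f)
f=f[130:280,170:300]; cv2.imwrite("pics/s6.png",cv2.resize(f,None,fx=4,fy=4,interpolation=cv2.INTER_CUBIC))
E
```

```text
time: 7.48
tcp_pos: [0.5216, 0.1469, 0.2533]
orientation: [-179.9, -0.0, 86.9]
ft_force: [-0.6, -0.4, -0.5]
finger_gap: -0.0001
```

View pics/s6.png

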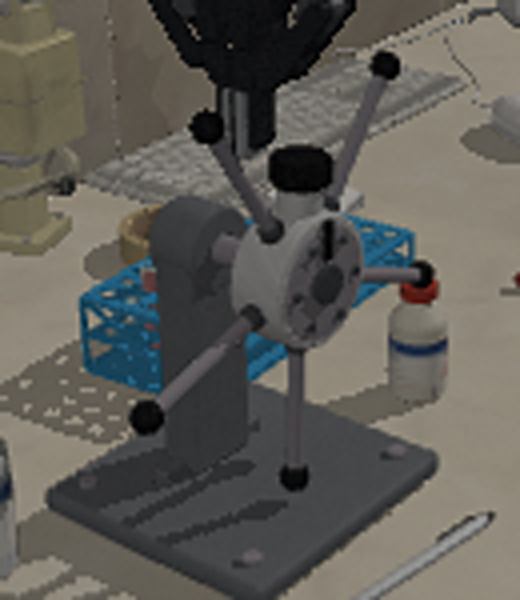

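```bash
cat > ref.py <<'E'
from ang import *
def refine(img,B):
    up=cv2.resize(img[130:280,170:300],None,fx=4,fy=4,interpolation=cv2.INTER_CUBIC); g=up.max(2); out=[]
    for b in B:
        p=np.array(b,float)
        for _ in range(5):
            yy,xx=np.mgrid[0:g.shape[0],0:g.shape[1]]; m=(np.hypot(xx-p[0],yy-p[1])<22)&(g<45)
            p=np.array([xx[m].mean(),yy[m].mean()])
        out.append(tuple(p.round(1)))
    print(out); return out
if __name__=="__main__":
    import sys
    angs(refine(cv2.imread("pics/scene0_raw.png"),[(328,45),(430,184),(353,420),(187,480),(155,231)]))
    angs(refine(cv2.imread("pics/scene5_raw.png"),[(242,88),(405,93),(408,320),(261,492),(138,369)]))
    angs(refine(cv2.imread("pics/scene6_raw.png"),[(207,127),(386,66),(424,272),(294,477),(147,416)]))
E
python3 ref.py
```

```text
[(np.float64(328.0), np.float64(45.3)), (np.float64(431.0), np.float64(183.6)), (np.float64(353.6), np.float64(423.8)), (np.float64(186.7), np.float64(480.3)), (np.float64(155.8), np.float64(231.4))]
center off [-0.0001 -0.0019] r [0.1306 0.1318 0.1313 0.1309 0.1321] ang [  12.4   84.9  157.6 -129.7  -59. ]
wheel mod72 [-23.6 -23.1 -22.4 -21.7 -23. ] -22.756178318820893
[(np.float64(242.9), np.float64(87.2)), (np.float64(406.5), np.float64(92.2)), (np.float64(408.4), np.float64(323.6)), (np.float64(260.6), np.float64(492.7)), (np.float64(137.1), np.float64(368.5))]
center off [ 0.    -0.002] r [0.1312 0.1306 0.1326 0.1299 0.1323] ang [ -19.4   52.6  125.1 -162.1  -90.3]
wheel mod72 [16.6 16.6 17.1 17.9 17.7] 17.160040595559217
[(np.float64(208.2), np.float64(126.9)), (np.float64(385.2), np.float64(65.4)), (np.float64(422.7), np.float64(275.1)), (np.float64(293.9), np.float64(478.2)), (np.float64(146.8), np.float64(417.8))]
center off [-0.0003 -0.002 ] r [0.1316 0.1304 0.1326 0.1302 0.1319] ang [ -33.    38.7  111.3 -175.8 -103.9]
wheel mod72 [3.  2.7 3.3 4.2 4.1] 3.4798310874451843
```

```bash
python3 -m pendant '[{"claw":0,"tx":0,"ty":0.2,"tz":-0.15,"wx":0,"wy":0,"wz":0},{"claw":0,"tx":0,"ty":0.42,"tz":-0.3,"wx":0,"wy":0,"wz":0},{"claw":0,"tx":0,"ty":0.42,"tz":-0.3,"wx":0,"wy":0,"wz":0}]'
python3 - <<'E'
from ref import *
n=vision.grab_frame("scene"); cv2.imwrite("pics/scene7_raw.png",n)
angs(refine(n,[(203,133),(378,62),(424,262),(304,473),(151,430)]))
f=n[130:280,170:300]; cv2.imwrite("pics/s7.png",cv2.resize(f,None,fx=4,fy=4,interpolation=cv2.INTER_CUBIC))
E
```

```text
time: 7.9
tcp_pos: [0.5219, 0.1508, 0.2507]
orientation: [-180.0, -0.0, 86.9]
ft_force: [-0.9, -1.1, 1.2]
finger_gap: -0.0002
[(np.float64(202.2), np.float64(136.1)), (np.float64(380.2), np.float64(61.4)), (np.float64(424.7), np.float64(266.3)), (np.float64(300.2), np.float64(474.0)), (np.float64(150.0), np.float64(425.7))]
center off [-0.0005 -0.002 ] r [0.1316 0.1302 0.1325 0.1301 0.1317] ang [ -35.6   35.9  108.9 -178.3 -106.5]
wheel mod72 [ 0.4 -0.1  0.9  1.7  1.5] 0.8785219145753587
```

View pics/s7.png

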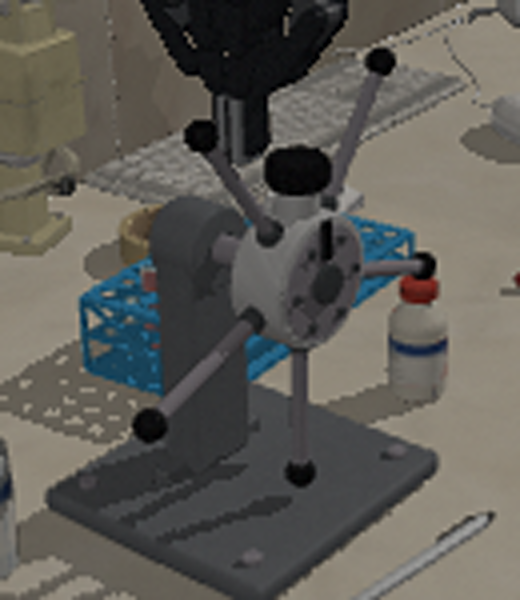

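```bash
python3 -m pendant '[{"claw":0,"tx":0,"ty":0.08,"tz":-0.05,"wx":0,"wy":0,"wz":0},{"claw":0,"tx":0,"ty":0.08,"tz":-0.05,"wx":0,"wy":0,"wz":0},{"claw":0,"tx":0,"ty":-0.6,"tz":0.6,"wx":0,"wy":0,"wz":0},{"claw":0,"tx":0,"ty":-0.9,"tz":5,"wx":0,"wy":0,"wz":0},{"claw":0,"tx":0,"ty":-0.9,"tz":11,"wx":0,"wy":0,"wz":0}]'
python3 -m pendant '[{"claw":0,"tx":-1,"ty":-5,"tz":3,"wx":0,"wy":0,"wz":0},{"claw":0,"tx":-3,"ty":-10,"tz":5,"wx":0,"wy":0,"wz":0},{"claw":0,"tx":-5,"ty":-15,"tz":5,"wx":0,"wy":0,"wz":0},{"claw":0,"tx":-7,"ty":-20,"tz":5,"wx":0,"wy":0,"wz":0},{"claw":0,"tx":-9,"ty":-25,"tz":5,"wx":0,"wy":0,"wz":0}]'
python3 - <<'E'
from ref import *
n=vision.grab_frame("scene"); cv2.imwrite("pics/scene8_raw.png",n)
angs(refine(n,[(202,136),(380,61),(424,266),(300,474),(150,426)]))
f=n[130:280,170:300]; cv2.imwrite("pics/s8.png",cv2.resize(f,None,fx=4,fy=4,interpolation=cv2.INTER_CUBIC))
n=vision.grab_frame("top"); cv2.imwrite("pics/top8_raw.png",n)
a=n[130:250,170:335]; cv2.imwrite('pics/t8.png',cv2.resize(a,None,fx=4,fy=4,interpolation=cv2.INTER_CUBIC))
E
```

```text
time: 8.57
tcp_pos: [0.5211, 0.1409, 0.361]
orientation: [-179.8, 0.1, 86.8]
ft_force: [1.9, -0.1, 0.6]
finger_gap: -0.0
time: 9.2
tcp_pos: [0.4311, -0.11, 0.4114]
orientation: [179.9, 0.0, 86.9]
ft_force: [0.5, 0.5, 0.3]
finger_gap: -0.0001
[(np.float64(200.4), np.float64(138.0)), (np.float64(379.6), np.float64(61.1)), (np.float64(424.6), np.float64(265.7)), (np.float64(301.0), np.float64(473.3)), (np.float64(150.2), np.float64(426.5))]
center off [-0.0003 -0.0018] r [0.1317 0.1301 0.1325 0.1302 0.1316] ang [ -36.2   35.7  108.8 -178.8 -106.8]
wheel mod72 [-0.2 -0.3  0.8  1.2  1.2] 0.5411432947041277
```

View pics/s8.png

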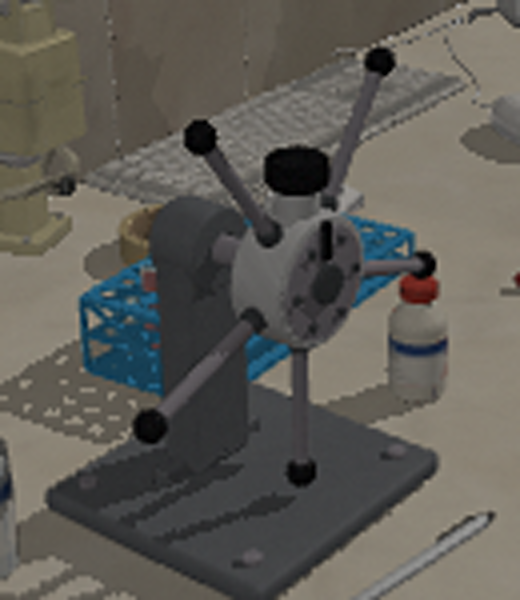

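View pics/t8.png

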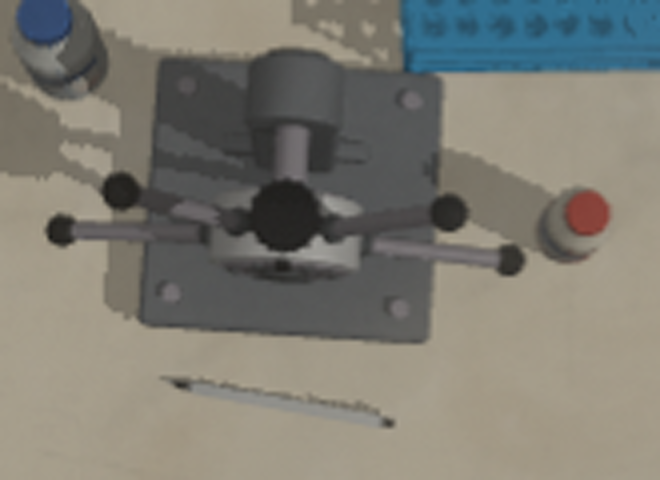

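```bash
python3 - <<'E'
from ang import *
S=dict(A=(200.4,138),B=(379.6,61.1),C=(424.6,265.7),E=(150.2,426.5)); T=dict(A=(121,191),B=(449,212),C=(510,260),E=(61,230))
P={}
for k in S: P[k],e=tri(cs,f(S[k]),ct,f(T[k])); print(k,P[k].round(4),round(e,4))
for a,b in("AB","EC"):
    d=P[b]-P[a]; print(np.degrees(np.arctan2(-d[2],-d[1]*1.0)), np.linalg.norm(d))
# neck cap via top, plane z=.24
print((onplane(ct,*f((285,215)),[0,0,1],[0,0,.24])-hub)@Y)
s=read_state(); print(s["joint_vel"],s["time"])
E
```

```text
A [0.5235 0.1831 0.2719] 0.0003
B [0.5146 0.0303 0.2717] 0.0004
C [ 0.5112 -0.0172  0.1244] 0.0011
E [0.5261 0.2315 0.1276] 0.0007
0.07277907055801634 0.15305837591303
0.7263076904475476 0.24916922364701358
0.0002395447954001331
[ 4.16591195  0.98769539  0.75531369 -0.48869112  2.8991936   3.78737932] 9.3
```

```bash
python3 -m pendant '[{"claw":0,"tx":0,"ty":0,"tz":0,"wx":0,"wy":0,"wz":0},{"claw":0,"tx":0,"ty":0,"tz":0,"wx":0,"wy":0,"wz":0},{"claw":0,"tx":0,"ty":0,"tz":0,"wx":0,"wy":0,"wz":0}]'; python3 -c "
from rig import order; print(order.finish_job())"
```

```text
time: 9.68
tcp_pos: [0.4324, -0.1074, 0.4107]
orientation: [-180.0, -0.0, 87.0]
ft_force: [1.0, 0.2, 1.3]
finger_gap: 0.0001
the job is handed in; nothing more can be done
None
```

The filling neck now points straight up, to within about 1°, and the job is handed in at 9.7 s. With the fingers shut, I pushed two spokes in turn from above, counter-clockwise as seen from the front. That turned the wheel about 121°. I then drew the arm back clear, so it touches nothing.

**Neck angle:** My last measurements differ slightly:
- The scene view alone gave +0.5° on average over the five spoke balls, with single balls from -0.3° to +1.2°.
- Locating the balls in both views gave 0.1° from the upper pair and 0.7° from the side pair.
- In the top view the cap sits 0.2 mm from directly above the hub.

**Surroundings:** By eye, the stand, both bottles and the pen look unmoved in the before and after pictures. I did not re-measure their positions. The wrist force readings after each move stayed at a few N.

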